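# Load, lock and prime the model curing unit

## Robot

A 6-joint arm with a two-finger parallel gripper is mounted at the origin on a cart in front of the work surface, level with it; the furniture and walls round the work are solid. World frame = base frame: x ahead of the robot, y to its left, z up, the work surface at z = 0. Lengths are in m, angles in rad, forces in N, time in s.
With the tool pointing down it reaches from about 0.35 to 0.775 m from the base axis. Payload 5.5 kg.
Tool frame: the origin (TCP) lies at the very end of the fingers, on their centre line; the grasp point (between the pads) lies 19 mm behind it; z points along the fingers, y is the line along which they close (so a half turn about z gives the same grasp; the last joint's range is limited). The gripper opens to 85 mm and grips with 20 to 120 N. Pads are 22 mm wide; open, the fingers measure 114 mm over their backs; the gripper's body (76 mm by 85 mm) begins 54 mm behind the grasp point. The pads swing forward as they close: fully open they stand 13 mm farther back than shut.
Start: joints at [-1.341, 0.313, 0.046, 1.304, 0, 1.431], TCP at [0.208, -0.536, 0.231] pointing down, gripper open.
Joint ranges: [-2.76, 2.76], [-0.86, 1.69], [-1.03, 1.26], [-2.2, 2.34], [-1.47, 1.5], [-3.14, 3.14]. Speed limits (rad/s): [2.57, 2.57, 3.14, 3.14, 3.14, 3.14].

## Interface

Orientations are given as a unit quaternion [w, x, y, z].
In Python, from workcell import arm gives the robot as it stands. The module is installed in compiled form; this text tells all that it offers.
- The arm moves only by the shell command python3 -m inch 'ROWS'. ROWS is JSON, a list of rows, each an object with "grip": the finger opening in m, from 0 to 0.0854; "linear": the shift along the tool's x, y, z in m, a list of three; "turn": the turn about the tool's z in degrees. A call has 1 to 12 rows; each row is the pose to reach, as a shift and turn from the pose commanded when the call began, along the tool's axes at that moment; what a row does not reach only later rows make up. A row lasts 1/10 s, in which the tool goes at most 50 mm and 8.59 degrees, less where a joint would pass 70% of its speed; a pose out of reach is approached as far as the arm can. A call with a gripper value outside its range is refused whole. The fingers move at their own pace and stop on an object; the grip force is fixed at half the most. Time passes only in rows, so rows that repeat a pose let the fingers close. It gives the time, the measured TCP pose, the force, the opening and the grip force at its end, in the units of the state.
- arm.get_obs(): the state, without advancing time (a new reading comes with each control period).
- arm.get_image(name): name is "side" or "top" or "wrist"; returns the picture (480x640x3 uint8, red, green, blue); there is no depth.
- arm.get_calibration(name): a dict with "intrinsics" (3x3 intrinsics, pixels), "k1" (the pictures are not rectified: a ray, as slopes to the right and down, at radius r is drawn at 1 + k1 r^2 times it, then the intrinsics apply), "R" (3x3) and "t" (3): a world point X has camera coordinates R X + t. Camera axes: x right, y down, z forward; pixel columns grow to the right and rows downward; lengths in m; the calibration is good to about 2 mm. A picture is of the moment at which its call begins: read the wrist's pose just before it. get_calibration takes no time and is no camera call; for the wrist camera it gives the pose at the moment of the call.
- arm.sign_off(): hands the job in; it is judged then, once.
The state is a dict: "time": time; "joint_positions": joint angles; "dq": joint speeds; "joint_efforts": joint torques, N m; "tool_pos": TCP position; "ee_rot": TCP orientation; "ft_force": force on the tool from outside, world axes, zero at the start; "torque": the same for the moment, N m; "grip_width": finger opening in m; "grip_force": force on a finger pad.
Only numpy, scipy, OpenCV 4.12 (cv2) and the standard library are available. Lean on these libraries where they do the work, as an engineer would, in place of code of your own. Each camera call takes 0.05 s, during which the arm holds its last target. There are 200 camera calls.

## Task

Load the curing unit for a run: set every plaster cast on the bench squarely into a bay of its own on the unit's plate, teeth up. Then lock the unit: take the locking pin from its stand, let it down into the slot of the rear rail, feel along the bottom for the hidden lock hole, and leave the pin fully down in that hole. Last, prime the unit with a full stroke of its pump button, past the soft first stop to the stiff second stop, and let it come all the way up; leave the other things on the bench where they are.

Things in the scene. Friction and masses are not known exactly. Their poses are not given: they have to be found in the camera images.
- station: Curing unit, fixed: aluminium plate 217 x 350 x 8 mm with three bays, a 44 x 350 mm grey rail 90 mm high behind (front face x = 110 mm), a pump 46 mm across at x = 0, y = -137 mm, and stop strips 6 mm wide, 4 mm above the plate, along y at x = -59 and 65 mm. Origin on the worktop, midway along its length, on the line of the bay centres; x towards the rail, y along it (left), z up
- bay_left (a point): Centre of an engraved 68 x 78 mm rectangle (68 along the unit's x, 78 along its y) on top of the unit's base plate (8 mm above the worktop). The bays stand side by side, 87 mm apart along the unit's y. This is the leftmost (+y)
- bay_mid (a point): Centre of an engraved 68 x 78 mm rectangle (68 along the unit's x, 78 along its y) on top of the unit's base plate (8 mm above the worktop). The bays stand side by side, 87 mm apart along the unit's y. This is the middle one
- bay_right (a point): Centre of an engraved 68 x 78 mm rectangle (68 along the unit's x, 78 along its y) on top of the unit's base plate (8 mm above the worktop). The bays stand side by side, 87 mm apart along the unit's y. This is the rightmost, 88 mm from the pump's axis
- slot_mouth (a point): Centre of the slot's mouth, in the top face of the rail (90 mm up). The slot runs along the unit's y, 132 mm long and 16 mm wide, straight down 58 mm to a hidden lock bar whose flat top is 32 mm above the worktop. Somewhere along it, between 50 mm either side of the middle, the bar has one hole as wide as the slot and 15.5 mm long, 24 mm deep (bottom 8 mm above the worktop). Where it is differs from start to start, cannot be seen and must be felt
- pin_grip (a point): Centre of the handle of the locking pin: an 18 x 18 mm square black handle 46 mm high, over a 22 mm collar, over a 12 mm round steel shank 100 mm long with a ball end; 150 mm in all, 0.12 kg, standing upright in its stand at the start. The point lies 127 mm above the tip; x and y square to the handle's faces, z up the pin
- pin_tip (a point): The tip (lowest point) of the locking pin; same axes as pin_grip. Fully down in the lock hole it is 8 mm above the worktop, on the bar 32 mm
- pin_stand: Fixed grey 60 x 60 x 60 mm block with a 14 mm round socket 50 mm deep in its top, in which the pin stands. Origin: centre of its underside
- button_top (a point): Centre of the top of the pump button, a black disc 32 mm across on a steel stem, pressed straight down; about 63 mm above the worktop when up. It springs back by itself
- pump_button (a joint): Stroke of the button, in m: 0 up, 0.010 at the first, soft stop; the spring takes 1.5 to 3 N
- pump_sleeve (a joint): Stroke past the soft stop, of the steel sleeve round the stem: 0 up, 0.006 at the second, stiff stop; it begins to move at about 8 N and is fully down at about 14 N. Both strokes together: 16 mm
- cast_upper_c (a point): Beige upper cast: 62 x 72 x 31 mm plaster dental cast standing teeth up. Point: centre of its footprint, 15.5 mm above its underside; x across its 61 mm depth, y along its 72 mm width, z up. Grip the flat-sided base (17 mm high) across the 61 mm; teeth above it are set inward. Set it in a bay with its x parallel to the unit's x, either way round. May be absent
- cast_lower_c (a point): Beige lower cast: 62 x 72 x 31 mm plaster dental cast standing teeth up. Point: centre of its footprint, 15.5 mm above its underside; x across its 61 mm depth, y along its 72 mm width, z up. Grip the flat-sided base (17 mm high) across the 61 mm; teeth above it are set inward. Set it in a bay with its x parallel to the unit's x, either way round. May be absent
- cast_study_c (a point): White study cast: 62 x 72 x 31 mm plaster dental cast standing teeth up. Point: centre of its footprint, 15.5 mm above its underside; x across its 61 mm depth, y along its 72 mm width, z up. Grip the flat-sided base (17 mm high) across the 61 mm; teeth above it are set inward. Set it in a bay with its x parallel to the unit's x, either way round. May be absent
- mixing_bowl_c (a point): Green mixing bowl, 112 mm across, 60 mm high; bystander. Point: its centre
- measuring_cup_c (a point): Clear measuring cup, 51 mm across, 57 mm high; bystander. Point: its centre
- wheel_box_c (a point): Blue carton, 51 x 90 x 38 mm; bystander. Point: its centre
- spare_brush_c (a point): Dark round polishing brush lying flat, 48 mm across, 10 mm high; bystander. Point: its centre
Mind the look-alikes: they are no part of the job. Leave any red look-alike of the part that bears cast_lower_c alone. Leave any turquoise look-alike of the part that bears cast_study_c alone.

How it is judged:
On the way, in this order (a step that is already met when the one before it is completed fails the run):
1. every cast present is square in a bay ((horizontal distance between cast_upper_c and bay_left below 0.018 m or horizontal distance between cast_upper_c and bay_mid below 0.018 m or horizontal distance between cast_upper_c and bay_right below 0.018 m) and angle between the x axis of each of cast_upper_c, cast_lower_c, cast_study_c and the x axis of station, either way round below 0.3 rad and angle between each of cast_upper_c, cast_lower_c, cast_study_c's own z axis and vertical below 0.12 rad and z of each of cast_upper_c, cast_lower_c, cast_study_c in the frame of station below 0.03 m and (horizontal distance between cast_lower_c and bay_left below 0.018 m or horizontal distance between cast_lower_c and bay_mid below 0.018 m or horizontal distance between cast_lower_c and bay_right below 0.018 m) and (horizontal distance between cast_study_c and bay_left below 0.018 m or horizontal distance between cast_study_c and bay_mid below 0.018 m or horizontal distance between cast_study_c and bay_right below 0.018 m)), for 0.2 s.
2. the locking pin is down in the hidden hole (z of pin_tip in the frame of station below 0.016 m and x of pin_tip in the frame of station between 0.122 and 0.142 m and y of pin_tip in the frame of station between -0.068 and 0.068 m and angle between pin_grip's own z axis and vertical below 0.25 rad), for 0.2 s.
3. the pump button is pressed through the soft stop to the stiff stop (value of joint pump_button above 0.0085 m and value of joint pump_sleeve above 0.005 m), for 0.05 s.
4. the pump button is let up again (value of joint pump_button below 0.002 m and value of joint pump_sleeve below 0.0015 m), for 0.2 s.
At the end, for the whole second after the job is handed in: Every cast present: teeth up, within 18 mm of a bay centre, within 0.3 rad of square. Pin in the lock hole, tip below 16 mm over the worktop (bottom is 8 mm), leaning under 0.25 rad. Pump button and sleeve up within 2 and 1.5 mm. Casts and pin at rest (all of step 1 and all of step 2 and all of step 4 and linear speed of each of cast_upper, cast_lower, cast_study, pin below 0.02 m/s); the robot touches nothing.
It fails at once if the mixing bowl was moved or tipped (distance of mixing_bowl_c from where it was at the start of the episode above 0.03 m or angle between mixing_bowl_c's own z axis and vertical above 0.4 rad).
It fails at once if the measuring cup was moved or tipped (distance of measuring_cup_c from where it was at the start of the episode above 0.03 m or angle between measuring_cup_c's own z axis and vertical above 0.4 rad).
It fails at once if the wheel box was moved or tipped (distance of wheel_box_c from where it was at the start of the episode above 0.03 m or angle between wheel_box_c's own z axis and vertical above 0.4 rad).
It fails at once if the spare brush was moved or tipped (distance of spare_brush_c from where it was at the start of the episode above 0.03 m or angle between spare_brush_c's own z axis and vertical above 0.4 rad).
Of cast_upper, cast_lower, cast_study only 2 to 3 are there at a start; the rules pass over those that are not, and their reading is None.
At some moment in a run one of cast_upper, cast_lower, cast_study may be knocked a few centimetres aside while the robot is not near it.
It also fails if it takes over 210 s, if anything falls off the work surface, if the arm or the gripper's body presses on something with over 40 N, if the wrist force passes 120 N, or if a joint passes its speed limit or range.

## Working session

There is one attempt and no reset: what is moved stays moved. The work goes in short steps, Python scripts to look and compute and a shell command to move; the robot and the scene stay as the last step left them, time stands still between calls to the robot, and variables do not carry over. Pictures are saved under pics/ and viewed, at most 14 in all, crops included, and the job is handed in when it is done.

```bash
mkdir -p pics; cat > h.py <<'E'
import numpy as np, cv2
from workcell import arm
def snap(name,fn):
    c=arm.get_calibration(name); im=arm.get_image(name)
    cv2.imwrite('pics/'+fn,im[:,:,::-1]); np.savez('pics/'+fn+'.npz',**{k:np.array(v) for k,v in c.items()})
    return im,c
def ray(c,u,v):
    K=np.array(c['intrinsics']);d=np.array([(u-K[0,2])/K[0,0],(v-K[1,2])/K[1,1]]);s=d.copy()
    for _ in range(30): s=d/(1+float(c['k1'])*(s@s))
    R=np.array(c['R']);t=np.array(c['t'])
    return -R.T@t, R.T@np.array([*s,1])
def pz(c,u,v,z):
    o,d=ray(c,u,v); return o+d*(z-o[2])/d[2]
def proj(c,X):
    p=np.array(c['R'])@X+np.array(c['t']);s=p[:2]/p[2];s=s*(1+float(c['k1'])*(s@s));K=np.array(c['intrinsics'])
    return K[:2,:2]@s+K[:2,2]
def cal(fn): return dict(np.load('pics/'+fn+'.npz'))
def pose():
    from scipy.spatial.transform import Rotation as Ro
    o=arm.get_obs();q=o['ee_rot'];R=Ro.from_quat([q[1],q[2],q[3],q[0]]).as_matrix()
    return np.array(o['tool_pos']),R,o
def rel(X,yaw=None):
    "shift in tool axes to bring TCP to X; turn deg so that tool y axis lies along world angle yaw (mod pi)"
    p,R,o=pose(); s=R.T@(np.array(X)-p)
    a=np.arctan2(R[1,1],R[0,1]); r=''
    if yaw is not None:
        d=(yaw-a+np.pi/2)%np.pi-np.pi/2; r=-np.degrees(d)
    print('shift mm',np.round(s*1000,1),'turn',r,'q6',o['joint_positions'][5])
E
python3 - <<'E'
from h import *
snap('top','top0.png');snap('side','side0.png')
p,R,o=pose();print(p,R.round(3),o['time'],o['ft_force'])
E
```

```text
[ 0.20768805 -0.53567965  0.23052785] [[ 0.932  0.361 -0.   ]
 [ 0.361 -0.932  0.002]
 [ 0.    -0.002 -1.   ]] 0.1 [0.09999743 0.07508385 0.51711802]
```

View pics/top0.png

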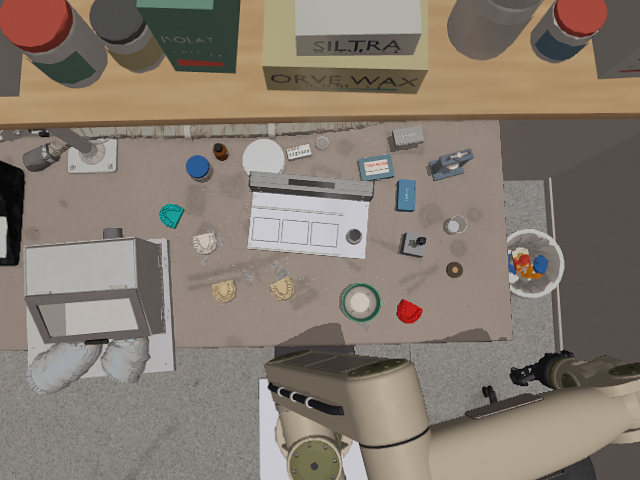

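View pics/side0.png

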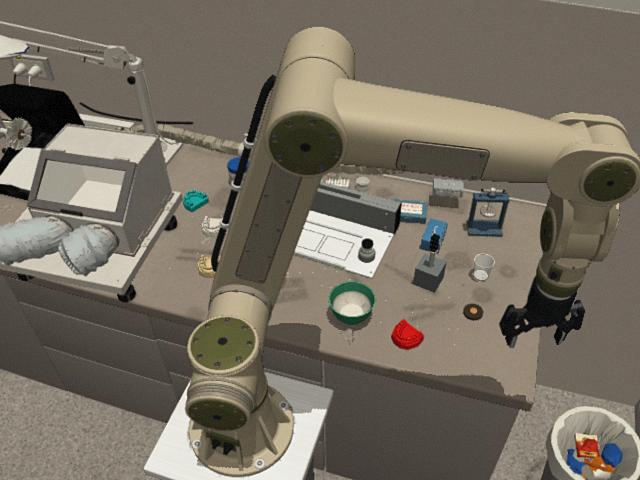

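The top view shows these cast candidates:
- white at (205,243), beige at (224,291) and beige at (282,288): the three casts to load
- turquoise at (171,215) and red at (409,311): look-alikes to leave

The pin and its stand are at (413,243), the pump at (354,236), and the bays at (266,231), (295,232) and (324,234). The side view agrees. One close crop will check this choice.

```bash
python3 - <<'E'
from h import *
im=cv2.imread('pics/top0.png')[165:325,155:435]
cv2.imwrite('pics/crop0.png',cv2.resize(im,None,fx=2.85,fy=2.85,interpolation=cv2.INTER_CUBIC))
c=cal('top0.png')
for n,u,v,z in [('white',205,243,.015),('bgL',224,291,.015),('bgR',282,288,.015),('pin',421,240,.15),('stand',413,244,.06),('bayL',266,231,.008),('bayM',295,232,.008),('bayR',324,234,.008),('pump',354,236,.063),('bowl',360,302,.06),('railL',250,178,.09),('railR',372,185,.09),('plFL',248,250,.008),('plFR',365,257,.008)]:
    print(n,pz(c,u,v,z).round(3))
print(-c['R'].T@c['t'])
E
```

```text
white [0.546 0.31  0.015]
bgL [0.404 0.254 0.015]
bgR [0.409 0.084 0.015]
pin [ 0.528 -0.301  0.15 ]
stand [ 0.527 -0.296  0.06 ]
bayL [0.579 0.13  0.008]
bayM [0.575 0.044 0.008]
bayR [ 0.567 -0.042  0.008]
pump [ 0.553 -0.127  0.063]
bowl [ 0.364 -0.139  0.06 ]
railL [0.722 0.166 0.09 ]
railR [ 0.695 -0.18   0.09 ]
plFL [0.524 0.184 0.008]
plFR [ 0.496 -0.162  0.008]
[ 0.38644242 -0.01099226  1.49658607]
```

View pics/crop0.png

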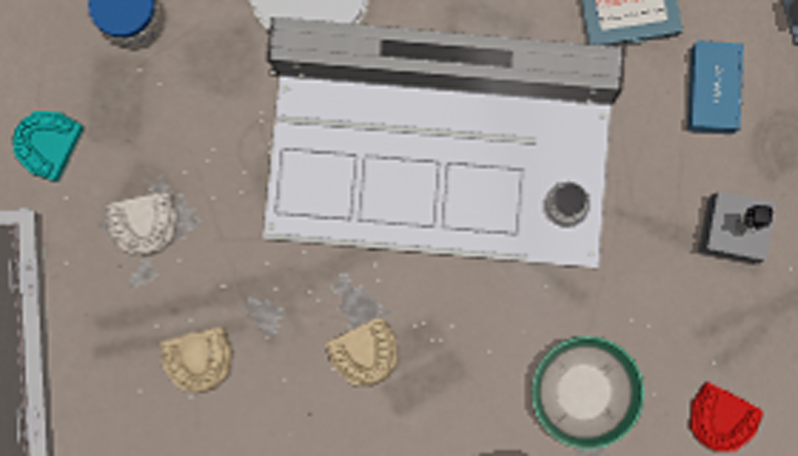

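The crop confirms the choice: two beige casts and one white cast are ours, and the turquoise and red ones stay put. The stand is at crop (738,228), with the pin leaning into view at (758,216). I'll fit the station from the bay corners, then measure the casts by segmentation.

```bash
cat >> h.py <<'E'
def rigid(A,B):
    A,B=np.array(A),np.array(B);a=A-A.mean(0);b=B-B.mean(0)
    th=np.arctan2((a[:,0]*b[:,1]-a[:,1]*b[:,0]).sum(),(a*b).sum()); R=np.array([[np.cos(th),-np.sin(th)],[np.sin(th),np.cos(th)]])
    t=B.mean(0)-R@A.mean(0); return th,t,(A@R.T+t-B)
def casts(im,c,z=.008):
    "mask plaster blobs -> footprint poses"
    hsv=cv2.cvtColor(im,cv2.COLOR_RGB2HSV); out=[]
    return hsv
E
python3 - <<'E'
from h import *
c=cal('top0.png')
px=[(282,149),(357,155),(351,220),(275,214),(446,162),(523,169),(517,235),(442,228)]
m=[(.034,.126),(.034,.048),(-.034,.048),(-.034,.126),(.034,-.048),(.034,-.126),(-.034,-.126),(-.034,-.048)]
W=[pz(c,155+(u+.5)/2.85-.5,165+(v+.5)/2.85-.5,.008)[:2] for u,v in px]
th,t,r=rigid(m,W);print('station',th,t,(r*1000).round(1).tolist())
R=np.array([[np.cos(th),-np.sin(th)],[np.sin(th),np.cos(th)]])
for n,p in dict(L=(0,.087),M=(0,0),Rt=(0,-.087),pump=(0,-.137),pump2=(0,-.175),slot=(.132,0)).items(): print(n,(R@p+t).round(4))
for u,v in [(382,40),(511,52),(511,67),(382,53)]: w=pz(c,155+(u+.5)/2.85-.5,165+(v+.5)/2.85-.5,.09)[:2];print('slot c',(R.T@(w-t)).round(4))
from h import rel
rel([.44,.06,.25],None)
E
```

```text
station -0.10502928393851861 [0.57510366 0.04460259] [[-0.2, -0.1], [-0.4, 0.7], [0.2, 0.8], [0.5, -0.8], [-1.2, -1.7], [-0.4, 1.1], [1.2, 0.2], [0.4, -0.1]]
L [0.5842 0.1311]
M [0.5751 0.0446]
Rt [ 0.566  -0.0419]
pump [ 0.5607 -0.0916]
pump2 [ 0.5568 -0.1294]
slot [0.7064 0.0308]
slot c [0.1402 0.0264]
slot c [ 0.1391 -0.1029]
slot c [ 0.1239 -0.1041]
slot c [0.1271 0.0252]
shift mm [ 431.9 -471.5  -18.6] turn  q6 1.4311836484234726
```

```bash
python3 -m inch '[{"grip":0.085,"linear":[0.30,-0.2,-0.04],"turn":0},{"grip":0.085,"linear":[0.3,-0.2,-0.04],"turn":0},{"grip":0.085,"linear":[0.3,-0.2,-0.04],"turn":0},{"grip":0.085,"linear":[0.3,-0.2,-0.04],"turn":0},{"grip":0.085,"linear":[0.3,-0.2,-0.04],"turn":0},{"grip":0.085,"linear":[0.3,-0.2,-0.04],"turn":0},{"grip":0.085,"linear":[0.3,-0.2,-0.04],"turn":0},{"grip":0.085,"linear":[0.3,-0.2,-0.04],"turn":0},{"grip":0.085,"linear":[0.43,-0.46,-0.04],"turn":0},{"grip":0.085,"linear":[0.43,-0.46,-0.04],"turn":0},{"grip":0.085,"linear":[0.43,-0.46,-0.04],"turn":0},{"grip":0.085,"linear":[0.43,-0.46,-0.04],"turn":0}]'; python3 -m inch '[{"grip":0.085,"linear":[0.02,-0.06,0],"turn":0},{"grip":0.085,"linear":[0.02,-0.06,0],"turn":0},{"grip":0.085,"linear":[0.02,-0.06,0],"turn":0},{"grip":0.085,"linear":[0.02,-0.06,0],"turn":0}]'; python3 - <<'E'
from h import *
snap('wrist','w1.png');rel([.41,.084,.25]);print(pose()[0])
E
```

```text
time: 1.3
tool_pos: [0.4336, -0.0409, 0.271]
ee_rot: [0.0, 0.983, 0.183, -0.0]
ft_force: [1.0, 0.1, 0.9]
grip_width: 0.0846
grip_force: 0.0
time: 1.7
tool_pos: [0.431, 0.0206, 0.271]
ee_rot: [0.0, 0.983, 0.184, -0.0]
ft_force: [-0.5, 0.8, 0.3]
grip_width: 0.0855
grip_force: 0.0
shift mm [  3.4 -67.2  21. ] turn  q6 2.633244706186388
[0.4310792  0.02011767 0.27106281]
```

View pics/w1.png

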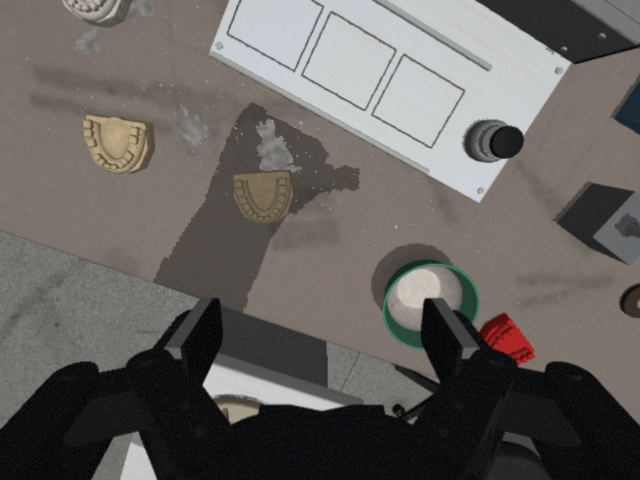

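```bash
python3 - <<'E'
from h import *
im=cv2.imread('pics/w1.png')
f=lambda x,y,w,h:cv2.resize(im[y:y+h,x:x+w],None,fx=4,fy=4,interpolation=cv2.INTER_CUBIC)
a=np.hstack([f(70,100,100,90),f(215,150,100,90)])
b=np.hstack([f(55,0,100,60),np.zeros((240,400,3),np.uint8)])
cv2.imwrite('pics/crop1.png',np.vstack([a,b]))
c=cal('w1.png')
px=[(234,-10),(323,11),(295,71),(229,34),(329,12),(396,51),(368,109),(302,74),(404,54),(465,91),(433,147),(373,112)][1:]
m=[(.034,.048+.087),(.034,.126),(.034,.048),(-.034,.048),(-.034,.126),(.034,.039),(.034,-.039),(-.034,-.039),(-.034,.039),(.034,-.048),(.034,-.126),(-.034,-.126),(-.034,-.048)]
m=[(.034,.048),(-.034,.048),(-.034,.126),(.034,.039),(.034,-.039),(-.034,-.039),(-.034,.039),(.034,-.048),(.034,-.126),(-.034,-.126),(-.034,-.048)]
W=[pz(c,u,v,.008)[:2] for u,v in px]
th,t,r=rigid(m,W);print('station',th,t,(r*1000).round(1).tolist())
E
```

```text
station -0.09871965511066047 [0.57704242 0.04506972] [[3.8, 1.1], [-0.7, 0.2], [-1.4, 1.6], [1.5, -1.8], [1.7, -0.4], [-2.4, 1.7], [-1.6, -0.8], [0.4, -0.3], [1.5, -0.5], [-0.4, 0.2], [-2.4, -0.9]]
```

View pics/crop1.png

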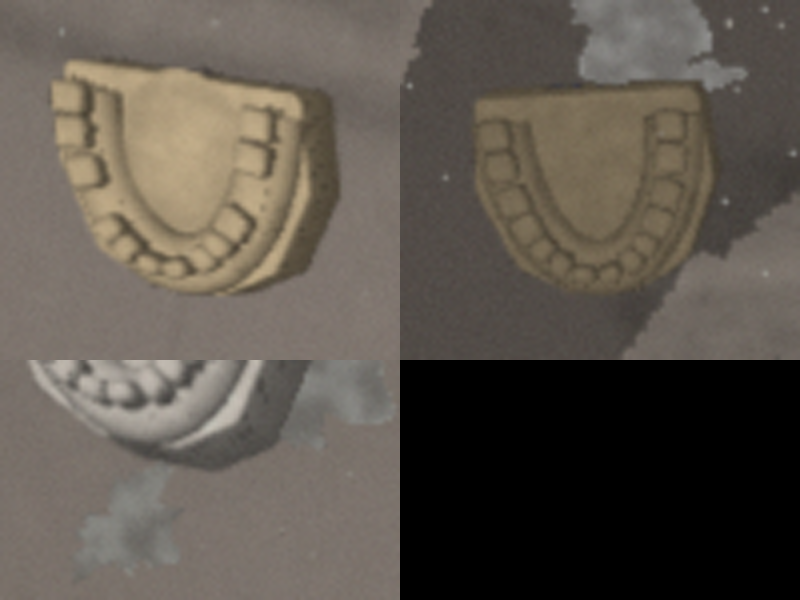

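Close view: the beige R back edge runs from (233.8,174.2) to (290.5,170.8), with its front at (262.5,223). The beige L back edge runs from (86.5,115.5) to (145,124), with its front at (124,173). White is cut off at the top.

```bash
python3 - <<'E'
from h import *
c=cal('w1.png')
for n,a,b,f in [('R',(233.8,174.2),(290.5,170.8),(262.5,223)),('L',(86.5,115.5),(145.5,124.5),(124,173))]:
    A=pz(c,*a,.017);B=pz(c,*b,.017);F=pz(c,*f,.008)
    e=(B-A)[:2];L=np.linalg.norm(e);e/=L;nrm=np.array([-e[1],e[0]]);mid=(A+B)[:2]/2
    d=(F[:2]-mid)@nrm; ctr=mid+nrm*np.sign(d)*.0305
    print(n,'width',L,'depth',d,'back-based ctr',ctr.round(4),'front-based',(mid+nrm*(d-np.sign(d)*.0305)).round(4),'depth dir',np.arctan2(nrm[1],nrm[0]))
    cc=mid+nrm*d/2
    rel([*cc,.06],np.arctan2(nrm[1],nrm[0]));
E
```

```text
R width 0.06470705023326802 depth -0.06128979851275296 back-based ctr [0.4075 0.0814] front-based [0.4072 0.0812] depth dir 0.4278363881011949
shift mm [  0.  -65.7 211. ] turn 86.62493403020726 q6 2.633244706186388
L width 0.06376035771977531 depth -0.0584980756106409 back-based ctr [0.402  0.2538] front-based [0.4044 0.2544] depth dir 0.21955976608915456
shift mm [  58.5 -228.4  210.9] turn -81.44169455726133 q6 2.633244706186388
```

```bash
python3 -m inch '[{"grip":0.085,"linear":[0,-0.066,0.1],"turn":-93.4},{"grip":0.085,"linear":[0,-0.066,0.1],"turn":-93.4},{"grip":0.085,"linear":[0,-0.066,0.1],"turn":-93.4},{"grip":0.085,"linear":[0,-0.066,0.1],"turn":-93.4},{"grip":0.085,"linear":[0,-0.066,0.1],"turn":-93.4},{"grip":0.085,"linear":[0,-0.066,0.1],"turn":-93.4},{"grip":0.085,"linear":[0,-0.066,0.1],"turn":-93.4},{"grip":0.085,"linear":[0,-0.066,0.1],"turn":-93.4},{"grip":0.085,"linear":[0,-0.066,0.1],"turn":-93.4},{"grip":0.085,"linear":[0,-0.066,0.1],"turn":-93.4},{"grip":0.085,"linear":[0,-0.066,0.1],"turn":-93.4},{"grip":0.085,"linear":[0,-0.066,0.1],"turn":-93.4}]'; python3 - <<'E'
from h import *
snap('wrist','w2.png');rel([.4074,.0813,.0],.428);print(pose()[0])
E
```

```text
time: 2.95
tool_pos: [0.4075, 0.0811, 0.1711]
ee_rot: [0.0, 0.541, 0.841, -0.0]
ft_force: [-1.3, 0.6, -0.5]
grip_width: 0.0849
grip_force: 0.0
shift mm [1.000e-01 0.000e+00 1.711e+02] turn -0.2410661070513529 q6 1.1502943399713381
[0.40746625 0.08124949 0.1711209 ]
```

View pics/w2.png

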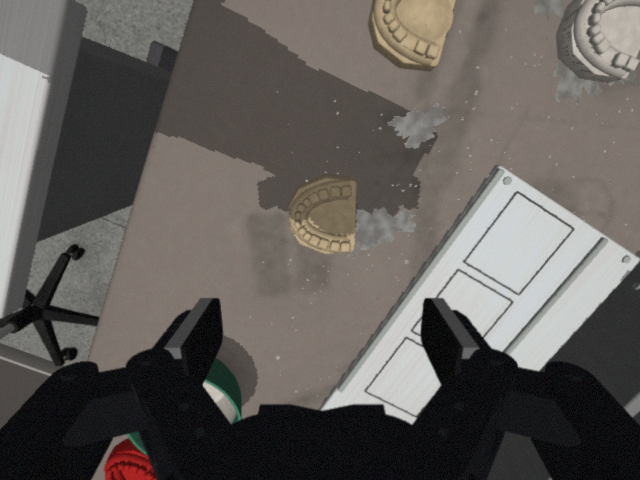

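The cast is centred between the fingers at (323,215), with its flat edge square to them. Descending to grasp.

```bash
python3 -m inch '[{"grip":0.085,"linear":[0,0,0.05],"turn":0},{"grip":0.085,"linear":[0,0,0.1],"turn":0},{"grip":0.085,"linear":[0,0,0.14],"turn":0},{"grip":0.085,"linear":[0,0,0.16],"turn":0},{"grip":0.085,"linear":[0,0,0.17],"turn":0},{"grip":0.085,"linear":[0,0,0.17],"turn":0},{"grip":0.04,"linear":[0,0,0.17],"turn":0},{"grip":0.04,"linear":[0,0,0.17],"turn":0},{"grip":0.04,"linear":[0,0,0.17],"turn":0},{"grip":0.04,"linear":[0,0,0.17],"turn":0},{"grip":0.04,"linear":[0,0,0.17],"turn":0},{"grip":0.04,"linear":[0,0,0.17],"turn":0}]'; python3 -m inch '[{"grip":0.04,"linear":[0,0,0],"turn":0},{"grip":0.04,"linear":[0,0,-0.005],"turn":0},{"grip":0.04,"linear":[0,0,-0.03],"turn":0},{"grip":0.04,"linear":[0,0,-0.06],"turn":0},{"grip":0.04,"linear":[0,0,-0.08],"turn":0},{"grip":0.04,"linear":[0,0,-0.08],"turn":0}]'; python3 - <<'E'
from h import *
S=np.array([.576,.045]);th=-.101
print(pose()[0])
rel([*(S+.087*np.array([np.sin(th),-np.cos(th)])),.05],th)
E
```

```text
time: 4.2
tool_pos: [0.4086, 0.0824, 0.0032]
ee_rot: [0.002, 0.54, 0.841, 0.001]
ft_force: [-2.4, -0.1, 7.3]
grip_width: 0.0576
grip_force: 63.7
time: 4.8
tool_pos: [0.4099, 0.0827, 0.0846]
ee_rot: [0.003, 0.54, 0.841, 0.002]
ft_force: [0.6, -0.3, -1.2]
grip_width: 0.057
grip_force: 64.6
[0.40994997 0.08265259 0.08464676]
shift mm [-178.3   91.1   35.8] turn 30.371097829279716 q6 1.1482126134831478
```

```bash
python3 -m inch '[{"grip":0.04,"linear":[-0.178,0.091,0],"turn":30.4},{"grip":0.04,"linear":[-0.178,0.091,0],"turn":30.4},{"grip":0.04,"linear":[-0.178,0.091,0],"turn":30.4},{"grip":0.04,"linear":[-0.178,0.091,0],"turn":30.4},{"grip":0.04,"linear":[-0.178,0.091,0],"turn":30.4},{"grip":0.04,"linear":[-0.178,0.091,0],"turn":30.4},{"grip":0.04,"linear":[-0.178,0.091,0.03],"turn":30.4},{"grip":0.04,"linear":[-0.178,0.091,0.03],"turn":30.4}]'; python3 - <<'E'
from h import *
S=np.array([.576,.045]);th=-.101
snap('wrist','w3.png');print(pose()[0])
rel([*(S+.087*np.array([np.sin(th),-np.cos(th)])),.011],th)
E
```

```text
time: 5.6
tool_pos: [0.5595, -0.0399, 0.0478]
ee_rot: [-0.003, 0.742, 0.671, -0.002]
ft_force: [-1.8, -0.3, -1.1]
grip_width: 0.0572
grip_force: 64.7
[ 0.56039926 -0.03997498  0.0494012 ]
shift mm [-0.9  7.2 38.4] turn 0.04889286576954581 q6 1.4568196285976203
```

View pics/w3.png

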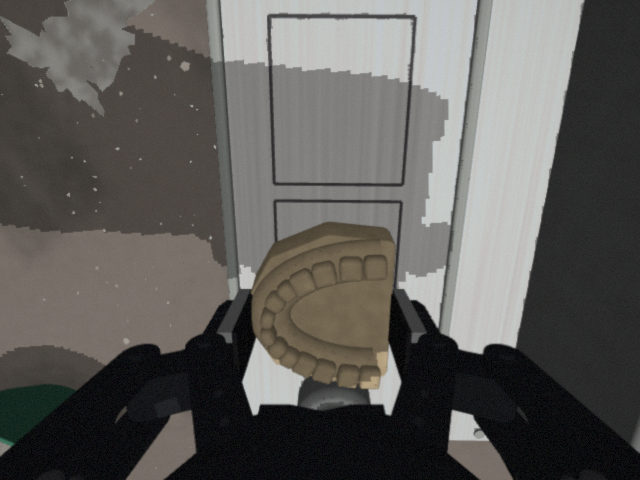

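```bash
python3 -m inch '[{"grip":0.04,"linear":[0,0,0],"turn":0},{"grip":0.04,"linear":[0,0,0],"turn":0},{"grip":0.04,"linear":[0,0,0],"turn":0}]'; python3 - <<'E'
from h import *
S=np.array([.576,.045]);th=-.101
print(pose()[0])
rel([*(S+.087*np.array([np.sin(th),-np.cos(th)])),.011],th)
E
```

```text
time: 5.95
tool_pos: [0.5645, -0.0413, 0.0525]
ee_rot: [0.001, 0.742, 0.671, 0.001]
ft_force: [1.1, -0.2, -0.4]
grip_width: 0.0573
grip_force: 64.7
[ 0.56454933 -0.04129022  0.05252527]
shift mm [ 0.   2.6 41.5] turn 0.007111641115590787 q6 1.4569030859903376
```

```bash
python3 -m inch '[{"grip":0.04,"linear":[0,0.002,0.02],"turn":0},{"grip":0.04,"linear":[0,0.002,0.034],"turn":0},{"grip":0.04,"linear":[0,0.002,0.038],"turn":0},{"grip":0.04,"linear":[0,0.002,0.041],"turn":0},{"grip":0.04,"linear":[0,0.002,0.041],"turn":0},{"grip":0.04,"linear":[0,0.002,0.041],"turn":0}]'
```

```text
time: 6.55
tool_pos: [0.5666, -0.0418, 0.0113]
ee_rot: [0.001, 0.742, 0.67, 0.0]
ft_force: [-1.1, 0.7, 2.6]
grip_width: 0.057
grip_force: 65.2
```

```bash
python3 -m inch '[{"grip":0.072,"linear":[0,0,0],"turn":0},{"grip":0.072,"linear":[0,0,0],"turn":0},{"grip":0.072,"linear":[0,0,0],"turn":0},{"grip":0.072,"linear":[0,0,-0.03],"turn":0},{"grip":0.08,"linear":[0,0,-0.08],"turn":0},{"grip":0.085,"linear":[0,0,-0.12],"turn":0},{"grip":0.085,"linear":[0,0,-0.16],"turn":0},{"grip":0.085,"linear":[0,0,-0.16],"turn":0},{"grip":0.085,"linear":[0,0,-0.16],"turn":0}]'; python3 - <<'E'
from h import *
snap('top','top1.png')
cv2.imwrite('pics/crop2.png',cv2.resize(cv2.imread('pics/top1.png')[165:325,155:435],None,fx=2.85,fy=2.85,interpolation=cv2.INTER_CUBIC))
rel([.403,.254,.17],.2196)
E
```

```text
time: 7.45
tool_pos: [0.5668, -0.0418, 0.1715]
ee_rot: [0.001, 0.742, 0.67, 0.001]
ft_force: [-0.6, 0.1, -0.5]
grip_width: 0.0849
grip_force: 0.0
shift mm [ 277.6 -191.9   -0. ] turn -18.392093325661314 q6 1.4573472047783183
```

View pics/crop2.png

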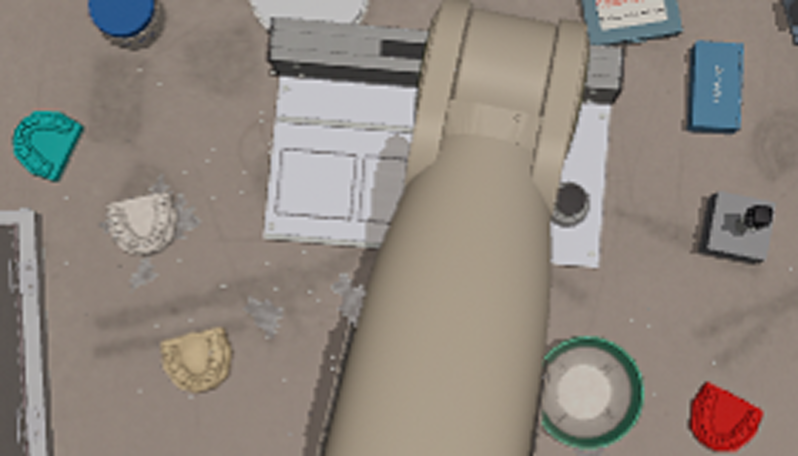

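White and beige L haven't moved. The arm hides the right bay, so I'll check that one from the wrist later. Moving to beige L.

```bash
python3 -m inch '[{"grip":0.085,"linear":[0.278,-0.192,0],"turn":-18.4},{"grip":0.085,"linear":[0.278,-0.192,0],"turn":-18.4},{"grip":0.085,"linear":[0.278,-0.192,0],"turn":-18.4},{"grip":0.085,"linear":[0.278,-0.192,0],"turn":-18.4},{"grip":0.085,"linear":[0.278,-0.192,0],"turn":-18.4},{"grip":0.085,"linear":[0.278,-0.192,0],"turn":-18.4},{"grip":0.085,"linear":[0.278,-0.192,0],"turn":-18.4},{"grip":0.085,"linear":[0.278,-0.192,0],"turn":-18.4},{"grip":0.085,"linear":[0.278,-0.192,0],"turn":-18.4},{"grip":0.085,"linear":[0.278,-0.192,0],"turn":-18.4},{"grip":0.085,"linear":[0.278,-0.192,0],"turn":-18.4}]'; python3 - <<'E'
from h import *
snap('wrist','w4.png');rel([.403,.254,.0],.22)
E
```

```text
time: 8.6
tool_pos: [0.4035, 0.2533, 0.1697]
ee_rot: [-0.0, 0.626, 0.78, -0.001]
ft_force: [-0.2, -0.7, -0.0]
grip_width: 0.0849
grip_force: 0.0
shift mm [  0.8  -0.3 169.8] turn -0.14244157987207537 q6 1.7452778907491449
```

View pics/w4.png

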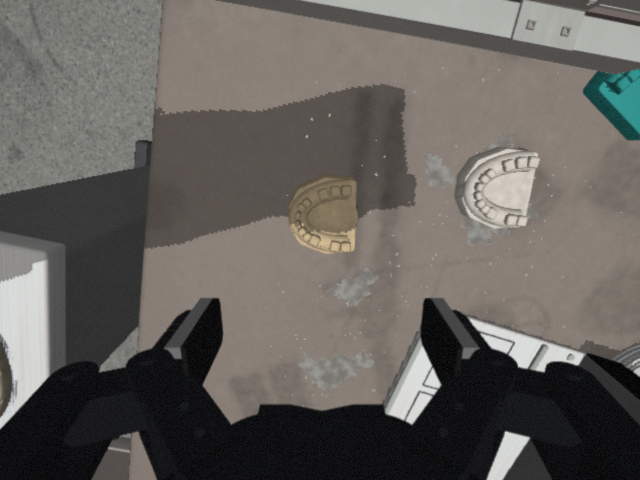

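Beige L sits at (323,215), the same place beige R did, so it's centred. White is at (500,188), with its back edge from (539,153) to (526,227) and its front at (460,196).

```bash
python3 -m inch '[{"grip":0.085,"linear":[0,0,0.05],"turn":0},{"grip":0.085,"linear":[0,0,0.1],"turn":0},{"grip":0.085,"linear":[0,0,0.14],"turn":0},{"grip":0.085,"linear":[0,0,0.16],"turn":0},{"grip":0.085,"linear":[0,0,0.168],"turn":0},{"grip":0.085,"linear":[0,0,0.168],"turn":0},{"grip":0.04,"linear":[0,0,0.168],"turn":0},{"grip":0.04,"linear":[0,0,0.168],"turn":0},{"grip":0.04,"linear":[0,0,0.168],"turn":0},{"grip":0.04,"linear":[0,0,0.168],"turn":0},{"grip":0.04,"linear":[0,0,0.168],"turn":0},{"grip":0.04,"linear":[0,0,0.168],"turn":0}]'; python3 -m inch '[{"grip":0.04,"linear":[0,0,-0.005],"turn":0},{"grip":0.04,"linear":[0,0,-0.03],"turn":0},{"grip":0.04,"linear":[0,0,-0.06],"turn":0},{"grip":0.04,"linear":[0,0,-0.08],"turn":0},{"grip":0.04,"linear":[0,0,-0.08],"turn":0},{"grip":0.04,"linear":[0,0,-0.08],"turn":0}]'; python3 - <<'E'
from h import *
rel([.576,.045,.05],-.101)
c=cal('w4.png')
A=pz(c,539,153,.017);B=pz(c,526,229,.017);F=pz(c,458,195,.008)
e=(B-A)[:2];L=np.linalg.norm(e);e/=L;n=np.array([-e[1],e[0]]);mid=(A+B)[:2]/2;d=(F[:2]-mid)@n
print('white',mid+n*d/2,L,d,np.arctan2(n[1],n[0]))
E
```

```text
time: 9.85
tool_pos: [0.4046, 0.2548, 0.0044]
ee_rot: [0.001, 0.625, 0.78, 0.001]
ft_force: [-1.4, -1.1, 6.5]
grip_width: 0.0569
grip_force: 63.7
time: 10.45
tool_pos: [0.4035, 0.2546, 0.0828]
ee_rot: [0.0, 0.625, 0.78, 0.001]
ft_force: [-0.6, -0.7, -1.0]
grip_width: 0.0573
grip_force: 64.4
shift mm [-242.2  122.6   33. ] turn 18.382973744795656 q6 1.7454570936033815
white [0.54589574 0.31004341] 0.06569720638529379 -0.06022552561716462 0.2259053249162108
```

```bash
python3 -m inch '[{"grip":0.04,"linear":[-0.242,0.123,0],"turn":18.4},{"grip":0.04,"linear":[-0.242,0.123,0],"turn":18.4},{"grip":0.04,"linear":[-0.242,0.123,0],"turn":18.4},{"grip":0.04,"linear":[-0.242,0.123,0],"turn":18.4},{"grip":0.04,"linear":[-0.242,0.123,0],"turn":18.4},{"grip":0.04,"linear":[-0.242,0.123,0],"turn":18.4},{"grip":0.04,"linear":[-0.242,0.123,0],"turn":18.4},{"grip":0.04,"linear":[-0.242,0.123,0],"turn":18.4},{"grip":0.04,"linear":[-0.242,0.123,0.03],"turn":18.4},{"grip":0.04,"linear":[-0.242,0.123,0.03],"turn":18.4},{"grip":0.04,"linear":[-0.242,0.123,0.03],"turn":18.4}]'; python3 - <<'E'
from h import *
rel([.576,.045,.0115],-.101)
E
```

```text
time: 11.55
tool_pos: [0.5737, 0.0463, 0.0515]
ee_rot: [-0.001, 0.741, 0.671, -0.001]
ft_force: [0.8, 0.1, -1.3]
grip_width: 0.0572
grip_force: 64.5
shift mm [-1.   2.6 40. ] turn 0.07173227200003073 q6 1.6114984924743463
```

```bash
python3 -m inch '[{"grip":0.04,"linear":[0,0.001,0.02],"turn":0},{"grip":0.04,"linear":[0,0.001,0.034],"turn":0},{"grip":0.04,"linear":[0,0.001,0.038],"turn":0},{"grip":0.04,"linear":[0,0.001,0.041],"turn":0},{"grip":0.04,"linear":[0,0.001,0.041],"turn":0},{"grip":0.04,"linear":[0,0.001,0.041],"turn":0}]'
```

```text
time: 12.15
tool_pos: [0.5776, 0.0451, 0.0125]
ee_rot: [0.001, 0.742, 0.67, 0.001]
ft_force: [-1.1, 0.5, 2.6]
grip_width: 0.0569
grip_force: 65.0
```

```bash
python3 -m inch '[{"grip":0.072,"linear":[0,0,0],"turn":0},{"grip":0.072,"linear":[0,0,0],"turn":0},{"grip":0.072,"linear":[0,0,0],"turn":0},{"grip":0.072,"linear":[0,0,-0.03],"turn":0},{"grip":0.08,"linear":[0,0,-0.08],"turn":0},{"grip":0.085,"linear":[0,0,-0.12],"turn":0},{"grip":0.085,"linear":[0,0,-0.16],"turn":0},{"grip":0.085,"linear":[0,0,-0.16],"turn":0},{"grip":0.085,"linear":[0,0,-0.16],"turn":0}]'; python3 - <<'E'
from h import *
rel([.546,.31,.17],.226)
E
```

```text
time: 13.05
tool_pos: [0.5777, 0.0448, 0.1726]
ee_rot: [0.001, 0.742, 0.67, 0.001]
ft_force: [-0.6, -0.3, -0.8]
grip_width: 0.0849
grip_force: 0.0
shift mm [260.6 -58.5   2.4] turn -18.76615587014441 q6 1.611268830346631
```

```bash
python3 -m inch '[{"grip":0.085,"linear":[0.261,-0.058,0.002],"turn":-18.8},{"grip":0.085,"linear":[0.261,-0.058,0.002],"turn":-18.8},{"grip":0.085,"linear":[0.261,-0.058,0.002],"turn":-18.8},{"grip":0.085,"linear":[0.261,-0.058,0.002],"turn":-18.8},{"grip":0.085,"linear":[0.261,-0.058,0.002],"turn":-18.8},{"grip":0.085,"linear":[0.261,-0.058,0.002],"turn":-18.8},{"grip":0.085,"linear":[0.261,-0.058,0.002],"turn":-18.8},{"grip":0.085,"linear":[0.261,-0.058,0.002],"turn":-18.8},{"grip":0.085,"linear":[0.261,-0.058,0.002],"turn":-18.8}]'; python3 - <<'E'
from h import *
a,_=snap('wrist','w5.png');b,_=snap('top','top2.png')
cv2.imwrite('pics/crop3.png',np.hstack([cv2.resize(a[100:300,200:460],(390,300)),cv2.resize(b[180:300,170:330],(400,300))])[:,:,::-1])
rel([.546,.31,.0],.226)
E
```

```text
time: 13.95
tool_pos: [0.5455, 0.3088, 0.1685]
ee_rot: [-0.0, 0.623, 0.782, -0.001]
ft_force: [-0.0, -0.7, 0.6]
grip_width: 0.0852
grip_force: 0.0
shift mm [  1.2   0.4 169.1] turn -0.09179158657848137 q6 1.7334305148023892
```

View pics/crop3.png

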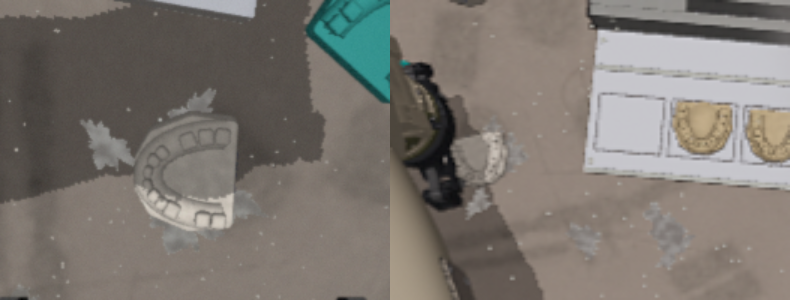

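White is centred at (323,213), the turquoise one is clear of the fingers, and beige L sits square in the middle bay. Grasping white.

```bash
python3 -m inch '[{"grip":0.085,"linear":[0.001,0,0.05],"turn":0},{"grip":0.085,"linear":[0.001,0,0.1],"turn":0},{"grip":0.085,"linear":[0.001,0,0.14],"turn":0},{"grip":0.085,"linear":[0.001,0,0.16],"turn":0},{"grip":0.085,"linear":[0.001,0,0.167],"turn":0},{"grip":0.085,"linear":[0.001,0,0.167],"turn":0},{"grip":0.04,"linear":[0.001,0,0.167],"turn":0},{"grip":0.04,"linear":[0.001,0,0.167],"turn":0},{"grip":0.04,"linear":[0.001,0,0.167],"turn":0},{"grip":0.04,"linear":[0.001,0,0.167],"turn":0},{"grip":0.04,"linear":[0.001,0,0.167],"turn":0},{"grip":0.04,"linear":[0.001,0,0.167],"turn":0}]'; python3 -m inch '[{"grip":0.04,"linear":[0,0,-0.005],"turn":0},{"grip":0.04,"linear":[0,0,-0.03],"turn":0},{"grip":0.04,"linear":[0,0,-0.06],"turn":0},{"grip":0.04,"linear":[0,0,-0.08],"turn":0},{"grip":0.04,"linear":[0,0,-0.08],"turn":0},{"grip":0.04,"linear":[0,0,-0.08],"turn":0}]'; python3 - <<'E'
from h import *
rel([.576+.087*.1008,.045+.0866,.05],-.101)
E
```

```text
time: 15.25
tool_pos: [0.5471, 0.3119, 0.0051]
ee_rot: [0.001, 0.623, 0.783, 0.002]
ft_force: [-0.5, -0.6, 4.2]
grip_width: 0.0573
grip_force: 64.6
time: 15.85
tool_pos: [0.5455, 0.3115, 0.0826]
ee_rot: [0.0, 0.623, 0.783, 0.0]
ft_force: [-0.2, 0.2, -2.1]
grip_width: 0.057
grip_force: 64.6
shift mm [-184.1   -2.3   32.6] turn 18.778472725867452 q6 1.735253078683333
```

```bash
python3 -m inch '[{"grip":0.04,"linear":[-0.184,-0.002,0],"turn":18.8},{"grip":0.04,"linear":[-0.184,-0.002,0],"turn":18.8},{"grip":0.04,"linear":[-0.184,-0.002,0],"turn":18.8},{"grip":0.04,"linear":[-0.184,-0.002,0],"turn":18.8},{"grip":0.04,"linear":[-0.184,-0.002,0],"turn":18.8},{"grip":0.04,"linear":[-0.184,-0.002,0],"turn":18.8},{"grip":0.04,"linear":[-0.184,-0.002,0.03],"turn":18.8},{"grip":0.04,"linear":[-0.184,-0.002,0.03],"turn":18.8},{"grip":0.04,"linear":[-0.184,-0.002,0.03],"turn":18.8}]'; python3 - <<'E'
from h import *
rel([.576+.087*.1008,.045+.0866,.013],-.101)
E
```

```text
time: 16.75
tool_pos: [0.5829, 0.1328, 0.0511]
ee_rot: [-0.001, 0.741, 0.671, -0.001]
ft_force: [-0.5, -0.5, -2.6]
grip_width: 0.0569
grip_force: 64.9
shift mm [-0.9  2.1 38.1] turn 0.07769901897186197 q6 1.760067056992892
```

```bash
python3 -m inch '[{"grip":0.04,"linear":[0,0.001,0.02],"turn":0},{"grip":0.04,"linear":[0,0.001,0.034],"turn":0},{"grip":0.04,"linear":[0,0.001,0.038],"turn":0},{"grip":0.04,"linear":[0,0.001,0.041],"turn":0},{"grip":0.04,"linear":[0,0.001,0.041],"turn":0},{"grip":0.04,"linear":[0,0.001,0.041],"turn":0}]'
```

```text
time: 17.35
tool_pos: [0.5845, 0.132, 0.0131]
ee_rot: [-0.001, 0.742, 0.671, -0.0]
ft_force: [-7.1, -0.0, 8.8]
grip_width: 0.0571
grip_force: 66.5
```

```bash
python3 -m inch '[{"grip":0.072,"linear":[0,0,0],"turn":0},{"grip":0.072,"linear":[0,0,0],"turn":0},{"grip":0.072,"linear":[0,0,0],"turn":0},{"grip":0.072,"linear":[0,0,-0.03],"turn":0},{"grip":0.08,"linear":[0,0,-0.08],"turn":0},{"grip":0.085,"linear":[0,0,-0.12],"turn":0},{"grip":0.085,"linear":[0,0,-0.16],"turn":0},{"grip":0.085,"linear":[0,0,-0.2],"turn":0},{"grip":0.085,"linear":[0,0,-0.24],"turn":0},{"grip":0.085,"linear":[0,0,-0.26],"turn":0},{"grip":0.085,"linear":[0,0,-0.26],"turn":0},{"grip":0.085,"linear":[0,0,-0.26],"turn":0}]'; python3 - <<'E'
from h import *
rel([.50,-.2,.28]); snap('top','top3.png')
E
```

```text
time: 18.55
tool_pos: [0.5859, 0.1316, 0.271]
ee_rot: [0.0, 0.742, 0.67, 0.0]
ft_force: [-1.0, -0.3, -1.3]
grip_width: 0.0849
grip_force: 0.0
shift mm [-338.6  -51.9   -9.1] turn  q6 1.759568699155723
```

```bash
python3 -m inch '[{"grip":0.085,"linear":[-0.35,-0.02,-0.02],"turn":0},{"grip":0.085,"linear":[-0.35,-0.02,-0.02],"turn":0},{"grip":0.085,"linear":[-0.35,-0.02,-0.02],"turn":0},{"grip":0.085,"linear":[-0.35,-0.02,-0.02],"turn":0},{"grip":0.085,"linear":[-0.35,-0.02,-0.02],"turn":0},{"grip":0.085,"linear":[-0.35,-0.02,-0.02],"turn":0},{"grip":0.085,"linear":[-0.35,-0.02,-0.02],"turn":0},{"grip":0.085,"linear":[-0.43,-0.02,-0.02],"turn":0},{"grip":0.085,"linear":[-0.43,-0.02,-0.02],"turn":0},{"grip":0.085,"linear":[-0.43,-0.02,-0.02],"turn":0},{"grip":0.085,"linear":[-0.43,-0.02,-0.02],"turn":0},{"grip":0.085,"linear":[-0.43,-0.02,-0.02],"turn":0}]'; python3 - <<'E'
from h import *
a,_=snap('wrist','w6.png');b,_=snap('top','top4.png')
cv2.imwrite('pics/crop4.png',np.vstack([np.hstack([cv2.resize(b[165:265,235:435],(600,300),interpolation=cv2.INTER_CUBIC)]),cv2.resize(a[60:360,20:620],(600,300))])[:,:,::-1])
rel([.525,-.298,.26])
E
```

```text
time: 19.8
tool_pos: [0.522, -0.293, 0.2901]
ee_rot: [-0.001, 0.742, 0.671, -0.0]
ft_force: [-0.2, -0.4, -0.2]
grip_width: 0.085
grip_force: 0.0
shift mm [-5.   3.1 31. ] turn  q6 1.0256348906144264
```

View pics/crop4.png

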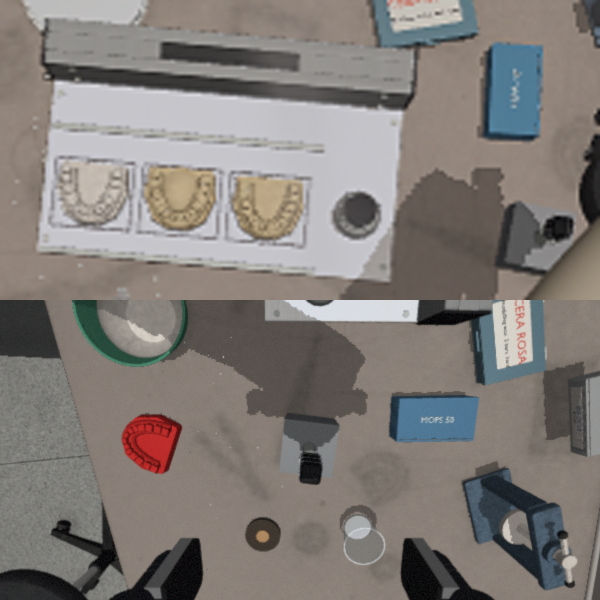

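All three casts sit square in their bays. The stand is at wrist (328,210), with the black handle at about (331,228). One zoom will give the pin's exact position.

```bash
python3 - <<'E'
from h import *
a=cv2.imread('pics/w6.png');b=cv2.imread('pics/top4.png')
cv2.imwrite('pics/crop5.png',np.hstack([cv2.resize(a[165:265,280:380],(500,500),interpolation=cv2.INTER_CUBIC),cv2.resize(b[215:265,400:430],(300,500),interpolation=cv2.INTER_CUBIC)]))
c=cal('w6.png');print('cam',(-c['R'].T@c['t']).round(3),c['R'].round(2).tolist())
for z in (0,.06,.15):print(z,proj(c,np.array([.525,-.298,z])).round(1))
t=cal('top4.png')
f=lambda u,v,z:pz(t,235+(u+.5)/3-.5,165+(v+.5)/3-.5,z).round(4)
print('pump',f(360,210,.063),'slot',[f(*p,.09)[:2].tolist() for p in [(161,40),(299,54),(299,71),(161,57)]])
E
```

```text
cam [ 0.53  -0.219  0.431] [[0.99, -0.1, -0.0], [-0.1, -0.95, 0.29], [-0.03, -0.29, -0.96]]
0 [324.3 197.5]
0.06 [324.7 207.5]
0.15 [325.5 229.8]
pump [ 0.5565 -0.1291  0.063 ] slot [[0.7194, 0.0572], [0.7034, -0.0733], [0.687, -0.0729], [0.703, 0.0575]]
```

View pics/crop5.png

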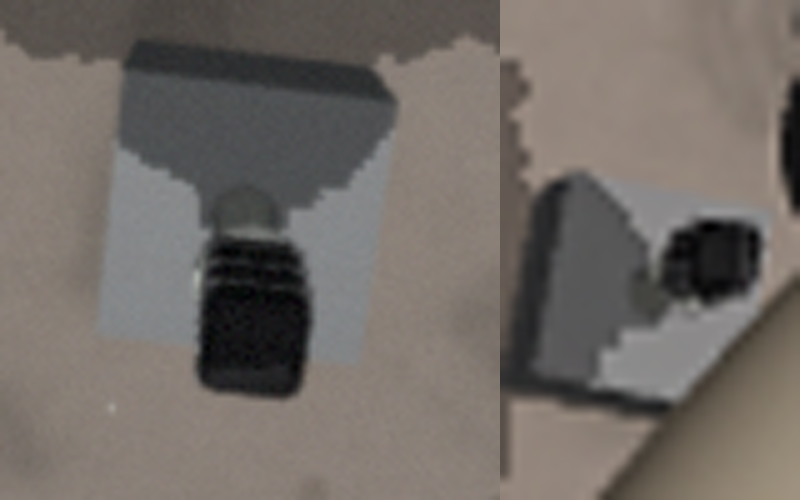

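```bash
python3 - <<'E'
from h import *
c=cal('w6.png');f=lambda u,v,z:pz(c,280+(u+.5)/5-.5,165+(v+.5)/5-.5,z)[:2]
q=[f(*p,.06) for p in [(122,66),(396,101),(360,364),(98,334)]]
print('stand',np.mean(q,0),[np.linalg.norm(q[i]-q[i-1]).round(4) for i in range(4)],[np.degrees(np.arctan2(*(q[j]-q[i])[::-1])).round(1) for i,j in((0,1),(3,2),(3,0),(2,1))])
print('handle top',f(253,340,.16),f(250,210,.06))
h=f(253,340,.16)
rel([*h,.118],np.arctan2(*(q[1]-q[0]+q[2]-q[3])[::-1]))
E
```

```text
stand [ 0.5289514  -0.29954068] [np.float64(0.0601), np.float64(0.0594), np.float64(0.0596), np.float64(0.0594)] [np.float64(-13.0), np.float64(-12.6), np.float64(78.2), np.float64(78.2)]
handle top [ 0.52880555 -0.29797272] [ 0.53045781 -0.29759381]
shift mm [ -4.7   7.  173. ] turn 7.11749874224445 q6 1.0256348906144264
```

```bash
python3 -m inch '[{"grip":0.085,"linear":[-0.005,0.007,0],"turn":7},{"grip":0.085,"linear":[-0.005,0.007,0.05],"turn":7},{"grip":0.085,"linear":[-0.005,0.007,0.1],"turn":7},{"grip":0.085,"linear":[-0.005,0.007,0.14],"turn":7},{"grip":0.085,"linear":[-0.005,0.007,0.165],"turn":7},{"grip":0.085,"linear":[-0.005,0.007,0.172],"turn":7},{"grip":0.085,"linear":[-0.005,0.007,0.172],"turn":7},{"grip":0.04,"linear":[-0.005,0.007,0.172],"turn":7},{"grip":0.03,"linear":[-0.005,0.007,0.172],"turn":7}]'; python3 - <<'E'
from h import *
rel([.5289,-.2985,.118],np.radians(-12.7));snap('wrist','w7.png')
E
```

```text
time: 20.8
tool_pos: [0.5301, -0.3006, 0.1216]
ee_rot: [0.002, 0.781, 0.624, 0.0]
ft_force: [0.3, 0.9, 0.5]
grip_width: 0.0589
grip_force: 0.0
shift mm [ 1.8 -1.7  3.6] turn -0.08606037273184969 q6 1.1465289171911142
```

```bash
python3 -m inch '[{"grip":0.03,"linear":[0,0,0],"turn":0},{"grip":0.015,"linear":[0,0,0],"turn":0},{"grip":0.01,"linear":[0,0,0],"turn":0},{"grip":0.01,"linear":[0,0,0],"turn":0},{"grip":0.01,"linear":[0,0,0],"turn":0},{"grip":0.01,"linear":[0,0,0],"turn":0}]'; python3 - <<'E'
from h import *
rel([.5289,-.2985,.118],np.radians(-12.7));print(pose()[0])
E
```

```text
time: 21.45
tool_pos: [0.5294, -0.3003, 0.12]
ee_rot: [0.001, 0.782, 0.624, 0.0]
ft_force: [0.7, -0.9, 4.2]
grip_width: 0.0175
grip_force: 58.7
shift mm [ 1.6 -0.9  2. ] turn -0.10999620498680289 q6 1.1464986109359143
[ 0.52942985 -0.30030804  0.11997962]
```

```bash
python3 -m inch '[{"grip":0.01,"linear":[0,0,-0.02],"turn":0},{"grip":0.01,"linear":[0,0,-0.05],"turn":0},{"grip":0.01,"linear":[0,0,-0.09],"turn":0},{"grip":0.01,"linear":[0,0,-0.13],"turn":0},{"grip":0.01,"linear":[0,0,-0.13],"turn":-7},{"grip":0.01,"linear":[0,0,-0.13],"turn":-7},{"grip":0.01,"linear":[0,0,-0.13],"turn":-7}]'; python3 - <<'E'
from h import *
print(pose()[0])
e=np.array([.1008,.9949])
X=np.array([.7034,-.007])-.055*e
rel([*X,.25],-.101)
E
```

```text
time: 22.15
tool_pos: [0.5278, -0.2993, 0.2476]
ee_rot: [-0.002, 0.743, 0.669, -0.0]
ft_force: [0.7, -0.6, -1.8]
grip_width: 0.0171
grip_force: 60.0
[ 0.527845   -0.29933234  0.24763877]
shift mm [254.  144.4  -2.4] turn -0.17848627504192113 q6 1.0269578032821227
```

```bash
python3 -m inch '[{"grip":0.01,"linear":[0.254,0.145,0],"turn":0},{"grip":0.01,"linear":[0.254,0.145,0],"turn":0},{"grip":0.01,"linear":[0.254,0.145,0],"turn":0},{"grip":0.01,"linear":[0.254,0.145,0],"turn":0},{"grip":0.01,"linear":[0.254,0.145,0],"turn":0},{"grip":0.01,"linear":[0.254,0.145,0],"turn":0},{"grip":0.01,"linear":[0.254,0.145,0],"turn":0},{"grip":0.01,"linear":[0.254,0.145,0.0],"turn":0},{"grip":0.01,"linear":[0.254,0.145,0.025],"turn":0},{"grip":0.01,"linear":[0.254,0.145,0.025],"turn":0},{"grip":0.01,"linear":[0.254,0.145,0.025],"turn":0}]'; python3 - <<'E'
from h import *
print(pose()[0])
e=np.array([.1008,.9949])
X=np.array([.7034,-.007])-.055*e
rel([*X,.23],-.101)
a,_=snap('wrist','w8.png');b,_=snap('top','top5.png')
cv2.imwrite('pics/crop6.png',np.hstack([cv2.resize(a[100:400,160:480],(512,480)),cv2.resize(b[160:230,305:345],(274,480),interpolation=cv2.INTER_CUBIC)])[:,:,::-1])
E
```

```text
time: 23.25
tool_pos: [0.6972, -0.0631, 0.2234]
ee_rot: [-0.001, 0.743, 0.669, -0.001]
ft_force: [0.9, -0.8, -1.4]
grip_width: 0.0171
grip_force: 59.7
[ 0.69724915 -0.063069    0.22342482]
shift mm [ 1.4  0.4 -6.6] turn -0.16363871413085723 q6 1.4700680115635154
```

View pics/crop6.png

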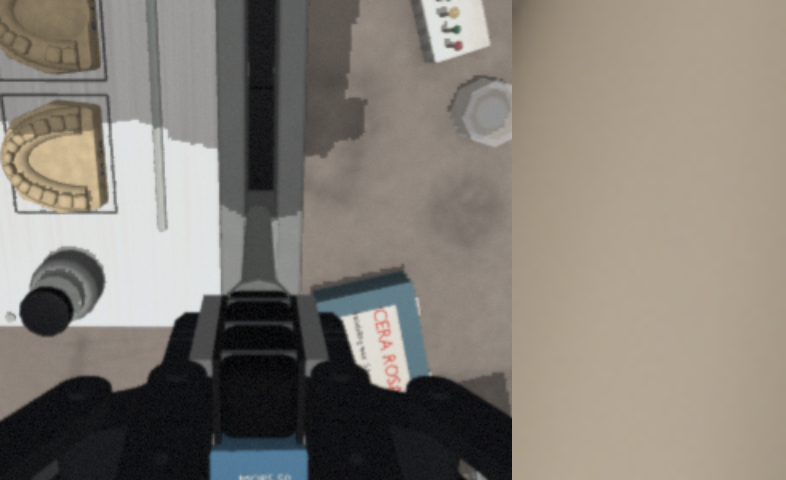

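The pin tip, at crop (260,208), is in line with the slot, whose near end is at (260,190). Working out the offsets.

```bash
python3 - <<'E'
from h import *
c=cal('w8.png');p,R,o=pose()
g=lambda u,v:(160+u/1.6,100+v/1.6)
E=pz(c,*g(260.5,190),.09);U=pz(c,*g(261,20),.09);T=pz(c,*g(260,211),.113)
print(p,'\nend',E,'far',U,'tip(z .113)',T,np.arctan2(*(U-E)[:2][::-1]))
print('tool-frame offsets mm: end',(R.T@(E-p)*1000).round(1),'far',(R.T@(U-p)*1000).round(1),'tip',(R.T@(T-p)*1000).round(1))
print('pred tip px',proj(c,p-[0,0,.11]))
E
```

```text
[ 0.69850424 -0.06292602  0.22522565] 
end [ 0.69896884 -0.05674596  0.09      ] far [0.70768477 0.02491438 0.09      ] tip(z .113) [ 0.69824525 -0.06121041  0.113     ] 1.4644648724594422
tool-frame offsets mm: end [  6.2  -0.3 135.2] far [ 88.3   0.  135.2] tip [  1.7  -0.5 112.2]
pred tip px [323.07620614 234.83325393]
```

```bash
python3 -m inch '[{"grip":0.01,"linear":[0.003,0,0],"turn":0},{"grip":0.01,"linear":[0.003,0,0.012],"turn":0},{"grip":0.01,"linear":[0.003,0,0.022],"turn":0},{"grip":0.01,"linear":[0.003,0,0.032],"turn":0},{"grip":0.01,"linear":[0.003,0,0.032],"turn":0}]'; python3 -c "
from h import *
e=np.array([.1008,.9949]);X=np.array([.7034,-.007])-.053*e;rel([*X,.15],-.101)"
```

```text
time: 23.85
tool_pos: [0.6976, -0.0586, 0.1894]
ee_rot: [-0.002, 0.742, 0.67, -0.001]
ft_force: [-0.2, 1.1, -1.9]
grip_width: 0.0178
grip_force: 59.9
shift mm [-1.1  0.7 39.4] turn -0.024381936873073384 q6 1.4739704789954096
```

The tip is inside the mouth with no contact force. Carrying on down.

```bash
python3 -m inch '[{"grip":0.01,"linear":[0,0,0.015],"turn":0},{"grip":0.01,"linear":[0,0,0.03],"turn":0},{"grip":0.01,"linear":[0,0,0.038],"turn":0},{"grip":0.01,"linear":[0,0,0.042],"turn":0},{"grip":0.01,"linear":[0,0,0.046],"turn":0},{"grip":0.01,"linear":[0,0,0.05],"turn":0},{"grip":0.01,"linear":[0,0,0.05],"turn":0}]'
```

```text
time: 24.55
tool_pos: [0.6994, -0.059, 0.1425]
ee_rot: [0.0, 0.742, 0.67, 0.0]
ft_force: [0.5, -0.1, -1.9]
grip_width: 0.0173
grip_force: 59.9
```

```bash
python3 -m inch '[{"grip":0.01,"linear":[0,0,0.002],"turn":0},{"grip":0.01,"linear":[0,0,0.004],"turn":0},{"grip":0.01,"linear":[0,0,0.004],"turn":0},{"grip":0.01,"linear":[0,0,0.004],"turn":0}]'
```

```text
time: 24.95
tool_pos: [0.6996, -0.059, 0.1418]
ee_rot: [0.002, 0.742, 0.67, 0.001]
ft_force: [-3.4, 0.7, 11.2]
grip_width: 0.0173
grip_force: 61.7
```

The pin is on the bar (z 0.1418, 11 N). Sliding along it under light pressure.

```bash
python3 -m inch '[{"grip":0.01,"linear":[0.003,0,0],"turn":0},{"grip":0.01,"linear":[0.006,0,0],"turn":0},{"grip":0.01,"linear":[0.009,0,0],"turn":0},{"grip":0.01,"linear":[0.012,0,0],"turn":0},{"grip":0.01,"linear":[0.015,0,0],"turn":0},{"grip":0.01,"linear":[0.018,0,0],"turn":0}]';python3 -m inch '[{"grip":0.01,"linear":[0.003,0,0],"turn":0},{"grip":0.01,"linear":[0.006,0,0],"turn":0},{"grip":0.01,"linear":[0.009,0,0],"turn":0},{"grip":0.01,"linear":[0.012,0,0],"turn":0},{"grip":0.01,"linear":[0.015,0,0],"turn":0},{"grip":0.01,"linear":[0.018,0,0],"turn":0}]'
```

```text
time: 25.55
tool_pos: [0.7014, -0.043, 0.1409]
ee_rot: [0.003, 0.742, 0.67, -0.001]
ft_force: [-2.6, -5.1, 6.1]
grip_width: 0.0172
grip_force: 61.0
time: 26.15
tool_pos: [0.7039, -0.0258, 0.1409]
ee_rot: [0.003, 0.743, 0.67, -0.0]
ft_force: [-1.1, -4.9, 5.4]
grip_width: 0.0174
grip_force: 61.0
```

```bash
python3 -m inch '[{"grip":0.01,"linear":[0.002,0,0.002],"turn":0},{"grip":0.01,"linear":[0.004,0,0.002],"turn":0},{"grip":0.01,"linear":[0.006,0,0.002],"turn":0},{"grip":0.01,"linear":[0.009,0,0.002],"turn":0},{"grip":0.01,"linear":[0.012,0,0.002],"turn":0}]';python3 -m inch '[{"grip":0.01,"linear":[0.003,0,0],"turn":0},{"grip":0.01,"linear":[0.006,0,0],"turn":0},{"grip":0.01,"linear":[0.009,0,0],"turn":0},{"grip":0.01,"linear":[0.012,0,0],"turn":0}]'
```

```text
time: 26.65
tool_pos: [0.705, -0.0131, 0.139]
ee_rot: [0.003, 0.742, 0.67, 0.0]
ft_force: [-0.3, -3.8, 5.1]
grip_width: 0.017
grip_force: 61.0
time: 27.05
tool_pos: [0.7057, 0.0006, 0.1368]
ee_rot: [0.001, 0.742, 0.67, 0.0]
ft_force: [0.5, -2.8, 3.7]
grip_width: 0.0172
grip_force: 60.9
```

```bash
python3 -m inch '[{"grip":0.01,"linear":[0.003,0,0],"turn":0},{"grip":0.01,"linear":[0.006,0,0],"turn":0},{"grip":0.01,"linear":[0.009,0,0],"turn":0},{"grip":0.01,"linear":[0.012,0,0],"turn":0}]'
```

```text
time: 27.45
tool_pos: [0.706, 0.0127, 0.1361]
ee_rot: [0.0, 0.742, 0.67, -0.001]
ft_force: [-0.2, -4.5, 5.1]
grip_width: 0.017
grip_force: 61.2
```

z is falling while friction stays, so the pin may be tilting or slipping in the grip. I'll compare the handle's image profile with the earlier one.

```bash
python3 - <<'E'
from h import *
b,_=snap('wrist','w9.png');a=cv2.imread('pics/w8.png')[:,:,::-1]
for im in (a,b):
    g=im[225:405,308:336].mean((1,2)); print(np.round(g[40:180:2]).astype(int).tolist())
A=cv2.cvtColor(a,6);B=cv2.cvtColor(b,6)
for y0,y1 in((280,300),(295,330),(318,375)):
    t=A[y0:y1,295:350];r=cv2.matchTemplate(B[y0-30:y1+30,285:360],t,cv2.TM_CCOEFF_NORMED);_,m,_,l=cv2.minMaxLoc(r);print(m,l[0]-10,l[1]-30)
print(pose()[2]['torque'])
E
```

```text
[92, 92, 90, 89, 87, 92, 107, 114, 83, 11, 22, 49, 12, 10, 9, 11, 10, 12, 49, 27, 10, 9, 10, 10, 11, 9, 13, 47, 38, 9, 10, 10, 10, 10, 13, 15, 17, 16, 16, 18, 18, 15, 16, 16, 17, 16, 18, 16, 16, 16, 16, 17, 15, 14, 30, 54, 56, 57, 88, 119, 119, 119, 119, 119, 119, 119, 142, 147, 137, 118]
[29, 30, 28, 29, 31, 31, 42, 49, 52, 54, 54, 55, 55, 56, 73, 104, 81, 30, 15, 7, 25, 25, 6, 10, 27, 38, 6, 9, 9, 13, 16, 21, 23, 22, 24, 23, 23, 22, 23, 22, 22, 21, 22, 20, 20, 20, 21, 20, 19, 18, 16, 15, 51, 60, 60, 61, 60, 60, 61, 80, 131, 132, 131, 131, 132, 132, 132, 133, 133, 133]
0.5956122875213623 8 15
0.4876910448074341 2 13
0.6744688749313354 0 -5
[-1.30603439  0.20534187 -0.04688527]
```

The profile shows the handle has tilted: its lower part moved +14 px and its top edge about -5 px, so the tip trails the TCP by about 33 mm. I'll lift off the bar and use the vertical end wall of the slot to straighten the pin.

```bash
python3 -m inch '[{"grip":0.01,"linear":[0,0,-0.005],"turn":0},{"grip":0.01,"linear":[0,0,-0.012],"turn":0},{"grip":0.01,"linear":[-0.02,0,-0.014],"turn":0},{"grip":0.01,"linear":[-0.04,0,-0.014],"turn":0},{"grip":0.01,"linear":[-0.05,0,-0.014],"turn":0},{"grip":0.01,"linear":[-0.055,0,-0.014],"turn":0},{"grip":0.01,"linear":[-0.06,0,-0.014],"turn":0},{"grip":0.01,"linear":[-0.065,0,-0.014],"turn":0},{"grip":0.01,"linear":[-0.070,0,-0.014],"turn":0},{"grip":0.01,"linear":[-0.074,0,-0.014],"turn":0},{"grip":0.01,"linear":[-0.074,0,-0.014],"turn":0}]'; python3 -c "
from h import *
p,R,o=pose();print((p[:2]-[.7034,-.007])@[.1008,.9949],o['torque'])"
```

```text
time: 28.6
tool_pos: [0.699, -0.0604, 0.1506]
ee_rot: [-0.001, 0.742, 0.67, 0.001]
ft_force: [1.2, 4.0, 0.6]
grip_width: 0.017
grip_force: 60.4
-0.053611620732365584 [ 1.48347448e+00 -2.79613050e-01 -1.37368969e-03]
```

```bash
python3 -m inch '[{"grip":0.01,"linear":[-0.002,0,0],"turn":0},{"grip":0.01,"linear":[-0.004,0,0],"turn":0},{"grip":0.01,"linear":[-0.004,0,0],"turn":0}]'; python3 -m inch '[{"grip":0.01,"linear":[-0.001,0,0],"turn":0},{"grip":0.01,"linear":[-0.002,0,0],"turn":0},{"grip":0.01,"linear":[-0.002,0,0],"turn":0}]'; python3 -c "
from h import *
p,R,o=pose();print((p[:2]-[.7034,-.007])@[.1008,.9949],o['torque'])
b,_=snap('wrist','w10.png');B=cv2.cvtColor(b,7)
print(np.round(B[265:385:2,308:336].mean(1)).astype(int).tolist())"
```

```text
time: 28.9
tool_pos: [0.6986, -0.0641, 0.1506]
ee_rot: [-0.0, 0.742, 0.67, 0.001]
ft_force: [0.8, 4.9, 1.9]
grip_width: 0.0172
grip_force: 60.4
time: 29.2
tool_pos: [0.6984, -0.0658, 0.1506]
ee_rot: [-0.0, 0.742, 0.671, 0.001]
ft_force: [1.3, 6.4, 2.5]
grip_width: 0.0174
grip_force: 60.4
-0.059011333577067754 [ 1.64349571 -0.19815262  0.01249658]
[75, 78, 77, 77, 77, 82, 103, 114, 102, 11, 13, 46, 14, 9, 9, 10, 9, 11, 34, 45, 9, 9, 10, 9, 10, 10, 10, 36, 48, 12, 10, 11, 9, 10, 14, 15, 15, 15, 16, 17, 17, 15, 17, 15, 16, 16, 16, 16, 15, 15, 14, 15, 15, 15, 25, 120, 140, 140, 139, 140]
```

The profile now matches the upright one. Next I'll restart from s ≈ -30 mm, pressing much more lightly.

```bash
python3 -m inch '[{"grip":0.01,"linear":[0.02,0,0],"turn":0},{"grip":0.01,"linear":[0.029,0,0],"turn":0},{"grip":0.01,"linear":[0.029,0,0.004],"turn":0},{"grip":0.01,"linear":[0.029,0,0.007],"turn":0},{"grip":0.01,"linear":[0.029,0,0.0085],"turn":0},{"grip":0.01,"linear":[0.029,0,0.0085],"turn":0},{"grip":0.01,"linear":[0.029,0,0.0085],"turn":0}]'
```

```text
time: 29.95
tool_pos: [0.7011, -0.0385, 0.1417]
ee_rot: [0.0, 0.742, 0.67, -0.0]
ft_force: [-0.4, 0.0, -1.0]
grip_width: 0.0173
grip_force: 59.9
```

```bash
python3 -m inch '[{"grip":0.01,"linear":[0.0,0,0.001],"turn":0},{"grip":0.01,"linear":[0.002,0,0.001],"turn":0},{"grip":0.01,"linear":[0.004,0,0.001],"turn":0},{"grip":0.01,"linear":[0.006,0,0.001],"turn":0},{"grip":0.01,"linear":[0.008,0,0.001],"turn":0}]'
```

```text
time: 30.45
tool_pos: [0.7022, -0.0303, 0.1411]
ee_rot: [0.001, 0.742, 0.67, -0.0]
ft_force: [-0.3, -1.7, 1.5]
grip_width: 0.0175
grip_force: 60.4
```

```bash
python3 -m inch '[{"grip":0.01,"linear":[0.002,0,0],"turn":0},{"grip":0.01,"linear":[0.004,0,0],"turn":0},{"grip":0.01,"linear":[0.006,0,0],"turn":0},{"grip":0.01,"linear":[0.008,0,0],"turn":0},{"grip":0.01,"linear":[0.010,0,0],"turn":0},{"grip":0.01,"linear":[0.012,0,0],"turn":0}]'; python3 -m inch '[{"grip":0.01,"linear":[0.002,0,0],"turn":0},{"grip":0.01,"linear":[0.004,0,0],"turn":0},{"grip":0.01,"linear":[0.006,0,0],"turn":0},{"grip":0.01,"linear":[0.008,0,0],"turn":0}]';python3 -m inch '[{"grip":0.01,"linear":[0.002,0,0],"turn":0},{"grip":0.01,"linear":[0.004,0,0],"turn":0},{"grip":0.01,"linear":[0.006,0,0],"turn":0},{"grip":0.01,"linear":[0.008,0,0],"turn":0}]'
```

```text
time: 31.05
tool_pos: [0.7033, -0.0182, 0.141]
ee_rot: [0.0, 0.742, 0.67, -0.0]
ft_force: [-0.4, -3.9, 3.9]
grip_width: 0.0175
grip_force: 60.6
time: 31.45
tool_pos: [0.7041, -0.01, 0.141]
ee_rot: [0.0, 0.742, 0.67, 0.0]
ft_force: [0.7, 0.1, 5.9]
grip_width: 0.017
grip_force: 60.7
time: 31.85
tool_pos: [0.7043, -0.0014, 0.1398]
ee_rot: [-0.001, 0.742, 0.671, -0.0]
ft_force: [-0.0, 0.2, -1.6]
grip_width: 0.0173
grip_force: 60.0
```

The force has dropped to baseline and z is lower, so the tip is probably over the hole. Lowering gently.

```bash
python3 -m inch '[{"grip":0.01,"linear":[0,0,0.002],"turn":0},{"grip":0.01,"linear":[0,0,0.004],"turn":0},{"grip":0.01,"linear":[0,0,0.005],"turn":0},{"grip":0.01,"linear":[0,0,0.005],"turn":0}]'
```

```text
time: 32.25
tool_pos: [0.7045, -0.0022, 0.1354]
ee_rot: [-0.0, 0.742, 0.67, -0.0]
ft_force: [-0.2, 0.3, -1.2]
grip_width: 0.0172
grip_force: 60.0
```

```bash
python3 -m inch '[{"grip":0.01,"linear":[0,0,0.003],"turn":0},{"grip":0.01,"linear":[0,0,0.006],"turn":0},{"grip":0.01,"linear":[0,0,0.009],"turn":0},{"grip":0.01,"linear":[0,0,0.012],"turn":0},{"grip":0.01,"linear":[0,0,0.012],"turn":0}]'
```

```text
time: 32.75
tool_pos: [0.7044, -0.0022, 0.123]
ee_rot: [-0.0, 0.742, 0.67, -0.0]
ft_force: [0.3, -0.1, -1.5]
grip_width: 0.0176
grip_force: 60.0
```

```bash
python3 -m inch '[{"grip":0.01,"linear":[0,0,0.002],"turn":0},{"grip":0.01,"linear":[0,0,0.004],"turn":0},{"grip":0.01,"linear":[0,0,0.005],"turn":0},{"grip":0.01,"linear":[0,0,0.006],"turn":0},{"grip":0.01,"linear":[0,0,0.006],"turn":0}]'; python3 -c "
from h import *
b,_=snap('wrist','w11.png');B=cv2.cvtColor(b,7)
print(np.round(B[265:385:2,308:336].mean(1)).astype(int).tolist())"
```

```text
time: 33.25
tool_pos: [0.7047, -0.0022, 0.1176]
ee_rot: [-0.0, 0.742, 0.67, -0.0]
ft_force: [-0.4, 1.0, -1.8]
grip_width: 0.0174
grip_force: 60.0
[63, 64, 64, 65, 65, 69, 93, 110, 103, 20, 11, 44, 16, 10, 8, 10, 10, 9, 33, 44, 9, 9, 9, 10, 9, 8, 11, 40, 51, 8, 8, 9, 9, 12, 11, 13, 15, 16, 15, 17, 17, 16, 14, 16, 15, 14, 15, 14, 15, 14, 15, 13, 14, 15, 14, 51, 59, 59, 59, 61]
```

The pin is down and upright. Releasing, then over to the pump.

```bash
python3 -m inch '[{"grip":0.03,"linear":[0,0,0],"turn":0},{"grip":0.05,"linear":[0,0,0],"turn":0},{"grip":0.06,"linear":[0,0,0],"turn":0},{"grip":0.06,"linear":[0,0,0],"turn":0},{"grip":0.06,"linear":[0,0,-0.03],"turn":0},{"grip":0.06,"linear":[0,0,-0.07],"turn":0},{"grip":0.06,"linear":[0,0,-0.11],"turn":0},{"grip":0.03,"linear":[0,0,-0.13],"turn":0},{"grip":0.0,"linear":[0,0,-0.13],"turn":0},{"grip":0.0,"linear":[0,0,-0.13],"turn":0}]'; python3 - <<'E'
from h import *
rel([.5566,-.1292,.1],-.101)
E
```

```text
time: 34.3
tool_pos: [0.705, -0.0022, 0.2477]
ee_rot: [0.0, 0.742, 0.67, 0.0]
ft_force: [0.2, -0.6, -2.1]
grip_width: 0.0167
grip_force: 0.0
shift mm [-141.3 -134.8  147.6] turn -0.027376889857895662 q6 1.5554573971946308
```

```bash
python3 -m inch '[{"grip":0,"linear":[-0.141,-0.135,0],"turn":0},{"grip":0,"linear":[-0.141,-0.135,0],"turn":0},{"grip":0,"linear":[-0.141,-0.135,0],"turn":0},{"grip":0,"linear":[-0.141,-0.135,0],"turn":0},{"grip":0,"linear":[-0.141,-0.135,0],"turn":0},{"grip":0,"linear":[-0.141,-0.135,0.05],"turn":0},{"grip":0,"linear":[-0.141,-0.135,0.1],"turn":0},{"grip":0,"linear":[-0.141,-0.135,0.15],"turn":0},{"grip":0,"linear":[-0.141,-0.135,0.165],"turn":0},{"grip":0,"linear":[-0.141,-0.135,0.165],"turn":0},{"grip":0,"linear":[-0.141,-0.135,0.165],"turn":0}]'; python3 - <<'E'
from h import *
rel([.5566,-.1292,.063],-.101);print(pose()[2]['grip_width'])
E
```

```text
time: 35.4
tool_pos: [0.5559, -0.1283, 0.0821]
ee_rot: [-0.001, 0.742, 0.67, -0.0]
ft_force: [-0.5, -0.1, 0.2]
grip_width: -0.0004
grip_force: 0.0
shift mm [-0.8  0.8 19.1] turn -0.002704801130433236 q6 1.30428158319634
-0.0004483366655127145
```

```bash
python3 -m inch '[{"grip":0,"linear":[0,0.001,0.01],"turn":0},{"grip":0,"linear":[0,0.001,0.018],"turn":0},{"grip":0,"linear":[0,0.001,0.024],"turn":0},{"grip":0,"linear":[0,0.001,0.029],"turn":0},{"grip":0,"linear":[0,0.001,0.029],"turn":0}]'; python3 -m inch '[{"grip":0,"linear":[0,0,0.002],"turn":0},{"grip":0,"linear":[0,0,0.004],"turn":0},{"grip":0,"linear":[0,0,0.006],"turn":0},{"grip":0,"linear":[0,0,0.006],"turn":0}]'
```

```text
time: 35.9
tool_pos: [0.5577, -0.1291, 0.0537]
ee_rot: [0.0, 0.742, 0.67, 0.0]
ft_force: [1.0, -0.3, 3.6]
grip_width: 0.0
grip_force: 1.3
time: 36.3
tool_pos: [0.5578, -0.1291, 0.0493]
ee_rot: [0.001, 0.742, 0.67, 0.0]
ft_force: [-1.9, 0.8, 11.0]
grip_width: 0.0001
grip_force: 5.5
```

Past the soft stop. Pushing on to the stiff one, to at least 16 N.

```bash
python3 -m inch '[{"grip":0,"linear":[0,0,0.002],"turn":0},{"grip":0,"linear":[0,0,0.004],"turn":0},{"grip":0,"linear":[0,0,0.004],"turn":0},{"grip":0,"linear":[0,0,0.004],"turn":0}]'; python3 -m inch '[{"grip":0,"linear":[0,0,0.002],"turn":0},{"grip":0,"linear":[0,0,0.003],"turn":0},{"grip":0,"linear":[0,0,0.003],"turn":0},{"grip":0,"linear":[0,0,0.003],"turn":0}]'
```

```text
time: 36.7
tool_pos: [0.5579, -0.1291, 0.0468]
ee_rot: [0.001, 0.742, 0.67, 0.001]
ft_force: [-5.7, 1.8, 19.2]
grip_width: -0.0002
grip_force: 9.5
time: 37.1
tool_pos: [0.5582, -0.1292, 0.0464]
ee_rot: [0.002, 0.742, 0.67, 0.001]
ft_force: [-10.8, 3.8, 36.7]
grip_width: 0.0
grip_force: 18.3
```

Stiff stop reached: z is steady at 0.0464 and the force is climbing. Letting the button up and backing away.

```bash
python3 -m inch '[{"grip":0,"linear":[0,0,-0.01],"turn":0},{"grip":0,"linear":[0,0,-0.03],"turn":0},{"grip":0,"linear":[0,0,-0.07],"turn":0},{"grip":0,"linear":[0,0,-0.12],"turn":0},{"grip":0,"linear":[0,0,-0.17],"turn":0},{"grip":0,"linear":[0,0,-0.2],"turn":0},{"grip":0,"linear":[-0.1,0,-0.23],"turn":0},{"grip":0,"linear":[-0.2,0,-0.23],"turn":0},{"grip":0,"linear":[-0.25,0,-0.23],"turn":0},{"grip":0,"linear":[-0.25,0,-0.23],"turn":0},{"grip":0,"linear":[-0.25,0,-0.23],"turn":0},{"grip":0,"linear":[-0.25,0,-0.23],"turn":0}]'; python3 - <<'E'
from h import *
b,_=snap('top','top9.png');s,_=snap('side','side9.png')
cv2.imwrite('pics/crop7.png',np.hstack([cv2.resize(b[165:325,235:395],(400,400),interpolation=cv2.INTER_CUBIC),cv2.resize(s[150:310,240:400],(400,400),interpolation=cv2.INTER_CUBIC)])[:,:,::-1])
E
```

```text
time: 38.3
tool_pos: [0.5301, -0.3834, 0.2695]
ee_rot: [0.0, 0.744, 0.668, -0.001]
ft_force: [1.5, -0.7, -0.4]
grip_width: 0.0001
grip_force: 0.0
```

View pics/crop7.png

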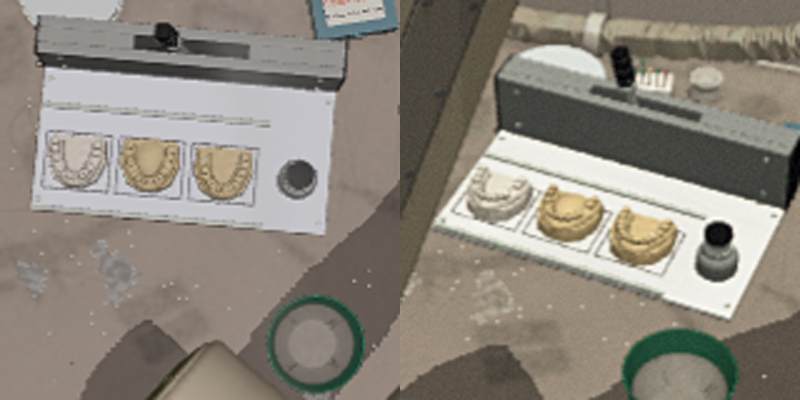

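The casts, pump and bowl look right. The pin stands at top crop (165,35) and side crop (622,65), and I want to check that against the expected pose.

```bash
python3 - <<'E'
from h import *
for n,o in(('top9.png',(235,165,0)),('side9.png',(240,150,400))):
    c=cal(n)
    for dz in (.158,.112,.09):
        p=proj(c,np.array([.7047,-.0022,dz]));print(n,dz,((p-o[:2])*2.5+[o[2],0]).round(0))
    im=cv2.imread('pics/'+n)
c=cal('top9.png')
for z in(.158,.18):print(pz(c,235+165/2.5,165+35/2.5,z).round(4))
for nm,(u,v,o) in {'slotL side':(592,92,0),'slotR side':(703,118,0)}.items():
    print(nm,pz(cal('side9.png'),240+(u-400)/2.5,150+v/2.5,.09).round(3))
E
```

```text
top9.png 0.158 [185.  30.]
top9.png 0.112 [186.  40.]
top9.png 0.09 [186.  44.]
side9.png 0.158 [643.  51.]
side9.png 0.112 [643.  84.]
side9.png 0.09 [643. 100.]
[0.6999 0.0197 0.158 ]
[0.6947 0.0192 0.18  ]
slotL side [0.702 0.056 0.09 ]
slotR side [ 0.694 -0.074  0.09 ]
```

```bash
python3 - <<'E'
from h import *
from scipy.optimize import least_squares
# dark handle blob centroid in both views vs predicted handle silhouette centroid
obs={}
for n,(x0,x1,y0,y1) in {'top9.png':(293,309,172,186),'side9.png':(478,0,0,0)}.items():
    if n=='side9.png': x0,x1,y0,y1=240+(605-400)//2.5,240+(640-400)//2.5,165,190
    x0,x1,y0,y1=map(int,(x0,x1,y0,y1))
    g=cv2.cvtColor(cv2.imread('pics/'+n),6)[y0:y1,x0:x1];m=g<45
    ys,xs=np.nonzero(m);obs[n]=(xs.mean()+x0,ys.mean()+y0);print(n,obs[n],m.sum(),xs.min()+x0,xs.max()+x0,ys.min()+y0,ys.max()+y0)
    pts=np.c_[xs+x0,ys+y0].astype(np.float32);print(cv2.fitLine(pts,cv2.DIST_L2,0,.01,.01).ravel())
for lean,tz in((.0,.008),(.1,.008),(.15,.008),(.2,.008),(.25,.008),(.2,.032),(.3,.032)):
    e=np.array([.1008,.9949,0]);tip=np.array([.7045,-.004,tz]);ax=np.cos(lean)*np.array([0,0,1])+np.sin(lean)*e
    print(lean,tz,[proj(cal(n),tip+d*ax).round(1).tolist() for n in obs for d in (.104,.15)])
E
```

```text
top9.png (np.float64(300.6865671641791), np.float64(179.4179104477612)) 67 294 305 175 185
[  0.53456587  -0.8451268  300.68655    179.41791   ]
side9.png (np.float64(328.5145631067961), np.float64(176.25242718446603)) 103 324 333 169 184
[1.8915401e-01 9.8194742e-01 3.2851456e+02 1.7625243e+02]
0.0 0.008 [[309.9, 181.0], [309.7, 177.2], [337.8, 183.9], [337.9, 170.7]]
0.1 0.008 [[306.2, 180.7], [304.2, 176.8], [334.4, 183.2], [332.8, 169.7]]
0.15 0.008 [[304.4, 180.6], [301.5, 176.7], [332.6, 182.9], [330.2, 169.3]]
0.2 0.008 [[302.5, 180.6], [298.8, 176.5], [330.9, 182.7], [327.7, 169.0]]
0.25 0.008 [[300.8, 180.5], [296.1, 176.5], [329.2, 182.6], [325.3, 168.9]]
0.2 0.032 [[302.3, 178.6], [298.5, 174.4], [330.9, 175.9], [327.6, 162.0]]
0.3 0.032 [[298.7, 178.5], [293.1, 174.3], [327.5, 175.8], [322.7, 161.8]]
```

Both views put the handle at the height of a pin fully down (tip about 8 mm). It leans 0.17 to 0.20 rad, which is about what the hole's clearance allows and under the 0.25 limit. Casts are in their bays and the button is up, so I'm handing in.

```bash
python3 -c "
from workcell import arm
print(arm.sign_off())"
```

```text
the job is handed in; nothing more can be done
None
```

I handed the job in with all three casts square in their bays, the pin down in the lock hole (leaning about 0.17–0.20 rad, limit 0.25), and the pump pressed to its stiff stop and let up; sign-off returned no verdict.

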